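Gauge the bore of a clamped pipe coupling

ROBOT

A 7-joint arm with a two-finger parallel gripper is mounted at the origin on the work surface. World frame = base frame: x ahead of the robot, y to its left, z up, the work surface at z = 0. Lengths are in m, angles in rad, forces in N, time in s.
With the tool pointing down it reaches from about 0.35 to 0.9 m from the base axis. Payload 7.2 kg.
Tool frame: the origin (TCP) lies midway between the tips of the shut fingers; the grasp point (between the pads) lies 19 mm behind it (manip.grip_depth is the distance from the TCP to the grasp point, in m); z points along the fingers, y is the line along which they close (so a half turn about z gives the same grasp; the last joint's range is limited). The gripper opens to 88 mm and grips with 3 to 60 N. Pads are 20 mm wide; open, the fingers measure 115 mm over their backs; the gripper's body (75 mm by 178 mm) begins 61 mm behind the grasp point.
Start: joints at [-1.245, 0.411, -0.013, 1.596, 0.006, 1.134, -0.082], TCP at [0.24, 0.577, 0.223] pointing down, gripper open.
Joint ranges: [-2.95, 2.95], [-0.29, 1.99], [-1.47, 1.44], [0.14, 2.54], [-1.03, 4.17], [0.13, 1.85], [-2.86, 2.86]. Speed limits (rad/s): [2.39, 2.39, 3.01, 3.01, 3.14, 3.14, 3.14].

INTERFACE

Orientations are given as a unit quaternion [x, y, z, w].
In Python, from bench import manip, inverse_kinematics, imaging, workorder gives the robot as it stands. Calls block until the motion is done:
- manip.move_pose(position, orientation): joint-space move of the TCP to a pose.
- manip.movel(position, attitude=None, rate=0.15, f_stop=None): straight line of the TCP; attitude=None keeps the orientation; rate is the mean speed in m/s. With f_stop (N) it stops when the force on the tool has changed by that much, and returns True; else False.
- manip.set_joints(angles): joint-space move.
- manip.grip(opening, squeeze=None): opening from 0.0 (shut) to 1.0 (fully open); squeeze is the grip in N (None keeps the last); returns when the fingers have stopped.
- manip.sleep(seconds).
- inverse_kinematics(position, orientation): joint angles nearest the present ones, or None.
- imaging.capture(name): name is "scene" or "top" or "wrist"; returns a dict with "frame" (480x640x3 uint8, blue, green, red), "vertical_fov" (degrees; the focal length in pixels is half the picture's height over the tangent of half this angle, whatever the lens; pixels are square), "cx", "cy" (the principal point, pixels), "rvec" (rotation vector, rad) and "tvec" (3), from world to camera coordinates, as OpenCV has them. Camera axes: x right, y down, z forward; pixel columns grow to the right and rows downward; lengths in m; the calibration is good to about 2 mm. A picture is of the moment at which its call begins. There is no depth.
A pose or a line that the arm cannot do raises manip.IKError and nothing moves.
- workorder.job_done(): hands the job in; it is judged then, once.
Trained networks look in a picture, given as the dict that the camera call returned (one of the last four; its "shot" number tells which), for a name from the list of things; names that differ only in an ending like _2 or _b are one class to them, and where a whole thing is asked for, a point or a joint stands for the part that bears it (a point fixed in the world has none). Each returns a list of dicts, best first, with "score" (0 to 1); they miss things now and then, are a little off and sometimes report something else, mostly with a low value. They report only what shows in the picture. A call takes as long as a camera call.
- imaging.find_in(picture, label): "centre" ([row, column] in pixels, amid what is visible of it).
- imaging.outline_of(picture, label): "mask" (480x640 bool, what is visible of it) and "centre" ([row, column] in pixels, amid what is visible of it).
- imaging.mark_of(picture, label): "centre" ([row, column] in pixels: a listed point, or the origin of a listed thing).
Readings, each from a call of its own:
- manip.get_t(): time.
- manip.get_q(): joint angles.
- manip.get_qvel(): joint speeds.
- manip.get_effort(): joint torques, N m.
- manip.get_tool_pos(): TCP position.
- manip.get_tcp_rot(): TCP orientation.
- manip.get_contact_force(): force on the tool from outside, world axes, zero at the start.
- manip.get_torque(): the same for the moment, N m.
- manip.get_gripper_width(): opening from 0.0 (shut) to 1.0 (fully open).
- manip.get_finger_force(): force on a finger pad.
Only numpy, scipy, OpenCV 4.12 (cv2) and the standard library are available. Lean on these libraries where they do the work, as an engineer would, in place of code of your own. Each camera call takes 0.05 s, during which the arm holds its last target. There are 200 camera calls.

TASK

Check the pipe coupling clamped in the bench gauge: turn the red lock knob anticlockwise until it clicks past its detent and the bolt lets the slide go, then take the slide by its orange grip and push it along the rail so that its plug enters the coupling, until you feel the ball drop into the notch. Do not run past the notch; finish with the slide still gripped and resting there, with the fingers kept closed on the orange grip. Leave the loose fittings and the yellow pot round about where they are.

Things in the scene. Friction and masses are not known exactly. Their poses are not given: they have to be found in the camera images.
- gauge: bench gauge fixed to the table: grey base plate 250 (x, from -145 to +105) x 460 (y) x 12 mm high. Origin on the table under the rail's middle; its +y runs along the rail, the way the slide is pushed. Position and yaw (up to 0.4 rad either way) vary. Rail on x = 0, end blocks 42 mm high at y = +-214 mm; lock knob at x = -100, y = -65 mm
- lock_knob (a joint): turn of the red lock knob (rad): 0 = slide locked; grows anticlockwise seen from above; end stop at 1.35. Starts at 0 to 0.15. A spring ball resists with about 0.25 N m from 0.6, crest at 0.85; past 1.1 it has snapped behind the tooth and the bolt is clear of the slide. It stays where it is left
- lock_knob_grip (a point): gripping point on the knob's axis, 72 mm above the table, 15 mm below the knob's top; turns with the knob. Red bar 44 mm long (own x), 14 mm thick (own y: fingers close along it), 34 mm high, on a black disc of 47 mm diameter, disc top 54 mm above the table. A brass block 55 mm high stands beside the disc, away from the rail
- slide: the slide, with its orange grip and steel plug; runs along the gauge's y with about 1.5 N of friction and keeps the gauge's axes; dark steel, 50 mm wide, 60 mm long (30 mm either side). Origin at table height straight below the grip's centre: starts at y = -130 to -105 mm of the gauge; locked, the bolt stops it at about -101 mm; the notch lies at -35 to +25 mm
- slide_grip (a point): gripping point in the orange grip block, 100 mm above the table; the block is 34 (x) x 22 (y) x 40 mm high, its top 113 mm and its underside 73 mm above the table. Take it from above, fingers closing along y; axes as the gauge
- plunger (a point): point under the middle of the slide where its spring ball points down, 24 mm above the table, straight below the orange grip's centre; axes as the gauge
- notch (a point): the notch, 24 mm above the table, between two brass bumps 14 mm apart on the green nest's strip; gauge's axes. The ball is seated when plunger lies over it. The first bump begins 13 mm before it, takes 5 to 8 N more to push over (crest 7 mm before), then the ball drops in; a second bump crests 7 mm after it and is passed at 13 mm
- plug_tip (a point): centre of the front end of the slide's steel plug, 26 mm diameter, 85 mm ahead (y) of the grip's centre, 58 mm above the table; it goes 30 mm into the coupling when the slide is at the notch
- coupling_mouth (a point): centre of the near mouth of the galvanised coupling clamped in the green nest: 42 mm outer diameter, 30 mm bore, 44 mm long along y, axis 58 mm above the table; 55 mm beyond the notch. Its nest is clamped on the rail at a place that differs each time
- coupling_a: loose galvanised coupling, 40 mm diameter, 44 mm high, standing on the gauge's base plate beyond the rail; bystander. Origin at its underside
- union_a: loose hexagonal galvanised union, 54 mm across, 44 mm high, standing on the gauge's base plate beyond the rail; bystander. Origin at its underside
- union_b: the same kind of union, loose on the bench; bystander
- union_c: the same kind of union, loose on the bench; bystander
- tee_a: loose galvanised tee, 70 x 60 x 48 mm, lying on the bench; bystander
- coupling_b: loose galvanised coupling, 40 mm diameter, 44 mm high, standing on the bench; bystander
- paint_pot: loose yellow paint pot, 70 mm diameter, 70 mm high, open, on the bench; bystander

How it is judged:
By the outcome, as a careful person would: the job done as asked, in the order asked, and still so for the second after the job is handed in, while the arm keeps its last pose, push and grip.
It also fails if it takes over 54 s, if anything falls off the work surface, if the arm or the gripper's body presses on something with over 40 N, if the wrist force passes 120 N, or if a joint passes its speed limit or range.

## Working session

There is one attempt and no reset: what is moved stays moved. The work goes in short steps, each a Python script; the robot and the scene stay as the last script left them, time stands still between calls to the robot, and variables do not carry over. Pictures are saved under pics/ and viewed, at most 10 in all, crops included, and the job is handed in when it is done.

```bash
mkdir -p pics
cat > h.py <<'E'
import numpy as np, cv2
from scipy.spatial.transform import Rotation as R
from bench import manip, inverse_kinematics, imaging, workorder
def ray(p,rc):
    f=240/np.tan(np.radians(p["vertical_fov"])/2)
    Rm=cv2.Rodrigues(np.array(p["rvec"],float))[0]; t=np.array(p["tvec"],float).ravel()
    d=Rm.T@np.array([(rc[1]-p["cx"])/f,(rc[0]-p["cy"])/f,1.0]); return -Rm.T@t,d
def at_z(p,rc,z):
    o,d=ray(p,rc); return o+d*(z-o[2])/d[2]
def proj(p,X):
    f=240/np.tan(np.radians(p["vertical_fov"])/2)
    K=np.array([[f,0,p["cx"]],[0,f,p["cy"]],[0,0,1.]])
    return cv2.projectPoints(np.array(X,float).reshape(-1,3),np.array(p["rvec"],float),np.array(p["tvec"],float),K,None)[0].reshape(-1,2)
def down(yaw):  # tool z down, tool y along horizontal direction angle yaw
    y=np.array([np.cos(yaw),np.sin(yaw),0]); z=np.array([0,0,-1.]); x=np.cross(y,z)
    return R.from_matrix(np.column_stack([x,y,z])).as_quat()
E
python3 - <<'E'
from h import *
Z={"gauge":0,"lock_knob_grip":.072,"slide_grip":.1,"plunger":.024,"notch":.024,"plug_tip":.058,"coupling_mouth":.058,"slide":0,"coupling_a":.012,"union_a":.012,"paint_pot":0,"tee_a":0}
for c in("top","scene"):
    p=imaging.capture(c); cv2.imwrite(f"pics/{c}.png",p["frame"])
    print(c,ray(p,[240,320])[0].round(3))
    for n,z in Z.items():
        for m in imaging.mark_of(p,n)[:2]: print(n,round(m["score"],2),np.round(m["centre"],1),at_z(p,m["centre"],z).round(4))
print(manip.get_t(),manip.get_tcp_rot(),manip.grip_depth)
E
```

```text
top [ 0.458 -0.018  1.456]
gauge 0.66 [221.1 292.3] [0.5749 0.0734 0.    ]
gauge 0.22 [200.  492.3] [ 0.6226 -0.4395  0.    ]
lock_knob_grip 0.54 [258.8 321.1] [ 0.4762 -0.0005  0.072 ]
slide_grip 0.59 [217.2 340.7] [ 0.5747 -0.0489  0.1   ]
slide_grip 0.56 [217.3 340.2] [ 0.5745 -0.0477  0.1   ]
plunger 0.67 [218.4 343.3] [ 0.5782 -0.0571  0.024 ]
notch 0.78 [219.7 284. ] [0.5767 0.0929 0.024 ]
plug_tip 0.86 [215.2 309.3] [0.5843 0.0276 0.058 ]
plug_tip 0.55 [186.1 353.9] [ 0.6551 -0.0835  0.058 ]
coupling_mouth 0.78 [220.9 264.2] [0.5716 0.1393 0.058 ]
coupling_mouth 0.3 [193.7 139.7] [0.6434 0.4496 0.058 ]
slide 0.71 [194.6 140.3] [0.6487 0.4674 0.    ]
slide 0.56 [214.8 342.1] [ 0.5895 -0.0548  0.    ]
coupling_a 0.78 [316.6 491.3] [ 0.3273 -0.4252  0.012 ]
union_a 0.78 [195.3 249.9] [0.6415 0.1808 0.012 ]
union_a 0.64 [193.  140.4] [0.6513 0.4632 0.012 ]
paint_pot 0.56 [259.3 505.1] [ 0.4706 -0.4676  0.    ]
tee_a 0.87 [286.  160.1] [0.412  0.4147 0.    ]
scene [ 1.472 -0.243  0.809]
gauge 0.69 [280.6 312.5] [ 0.5467 -0.053   0.    ]
gauge 0.63 [278.5 363.2] [0.5638 0.0782 0.   
[... 223 characters left out ...]

plunger 0.53 [290.5 410.1] [0.6568 0.1696 0.024 ]
notch 0.75 [272.3 373.3] [0.572  0.1012 0.024 ]
plug_tip 0.86 [269.1 346.8] [0.5865 0.0253 0.058 ]
coupling_mouth 0.59 [258.5 396.1] [0.5691 0.1601 0.058 ]
slide 0.87 [287.8 317.1] [ 0.5764 -0.0471 -0.    ]
slide 0.47 [290.8 409.3] [0.6326 0.1798 0.    ]
coupling_a 0.69 [246.7 167.5] [ 0.3431 -0.4201  0.012 ]
coupling_a 0.58 [306.5 304.4] [ 0.6495 -0.0933  0.012 ]
union_a 0.77 [288.4 411.8] [0.6377 0.1829 0.012 ]
union_a 0.66 [323.4 154.2] [ 0.6375 -0.4375  0.012 ]
paint_pot 0.59 [281.1 149.9] [ 0.469  -0.4604  0.    ]
tee_a 0.94 [233.9 452.8] [0.4182 0.3972 0.    ]
1.3 [ 1.95596698e-01  9.80684419e-01  3.65455598e-05 -1.07906891e-06] 0.0187
```

View pics/top.png

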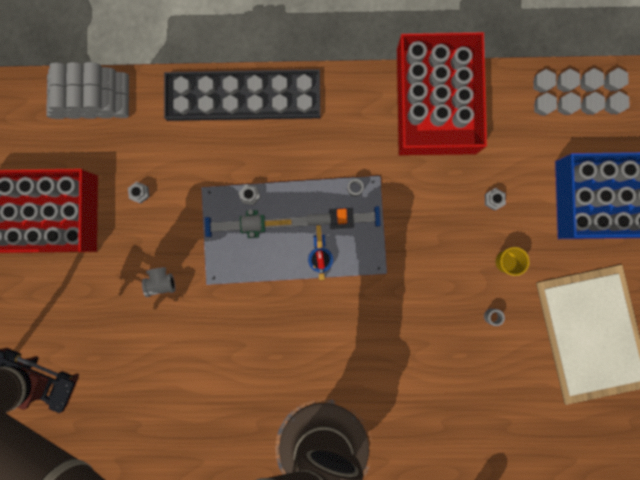

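View pics/scene.png

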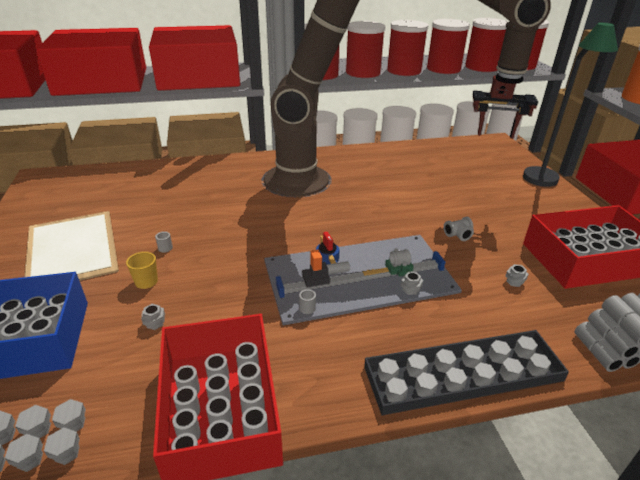

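Plate, knob (320,259), slide (341,216) and green nest (252,222) are clear in the top view. The rail runs along world +y with a yaw of about 0.06. I'll move to look closer with the wrist camera.

Run:
```python
from h import *
manip.move_pose([0.50,0.03,0.34],down(np.pi/2+0.06))
print(manip.get_q(),manip.get_t())
Z={"lock_knob_grip":.072,"slide_grip":.1,"plunger":.024,"notch":.024,"plug_tip":.058,"coupling_mouth":.058,"gauge":0,"union_a":.012,"coupling_a":.012}
p=imaging.capture("wrist"); cv2.imwrite("pics/w1.png",p["frame"])
print(ray(p,[240,320])[0].round(3))
for n,z in Z.items():
    for m in imaging.mark_of(p,n)[:2]: print(n,round(m["score"],2),np.round(m["centre"],1),at_z(p,m["centre"],z).round(4))
```

```text
[-0.55678613  0.10527376  0.44352972  1.73661494 -0.04670175  1.31047911
  1.52875215] 3.5083
[0.422 0.026 0.503]
lock_knob_grip 0.83 [176.  299.5] [0.4709 0.0014 0.072 ]
slide_grip 0.93 [272.  247.1] [ 0.577  -0.0509  0.1   ]
slide_grip 0.48 [247.9 350.9] [0.5421 0.0623 0.1   ]
plunger 0.93 [250.6 258. ] [ 0.5757 -0.0513  0.024 ]
notch 0.87 [251.3 371.6] [0.5678 0.0964 0.024 ]
plug_tip 0.81 [262.8 322. ] [0.5757 0.0324 0.058 ]
coupling_mouth 0.75 [271.6 247.7] [ 0.5926 -0.0581  0.058 ]
coupling_mouth 0.64 [261.6 418.9] [0.5671 0.1503 0.058 ]
gauge 0.63 [249.  351.1] [0.5735 0.0717 0.    ]
union_a 0.92 [317.  623.5] [0.6467 0.4612 0.012 ]
union_a 0.72 [300.  425.6] [0.6375 0.1797 0.012 ]
coupling_a 0.62 [300.9 235. ] [ 0.6546 -0.0843  0.012 ]
```

View pics/w1.png

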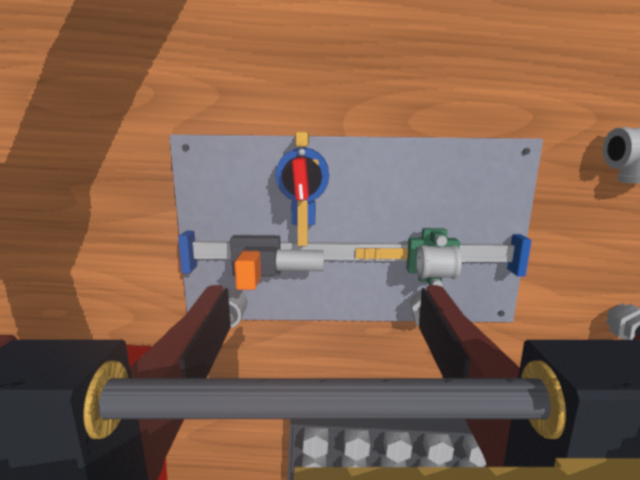

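Run:
```python
from h import *
yaw=0.052; k=np.array([0.4712,0.0014]); a0=0.09
Q=down(np.pi/2+yaw+a0)
manip.grip(0.65,60)
manip.move_pose([*k,0.15],Q)
print(manip.movel([*k,0.0615],rate=0.1,f_stop=15),manip.get_tool_pos(),manip.get_contact_force())
manip.grip(0.0,60)
print(manip.get_gripper_width()*88,manip.get_finger_force(),manip.get_contact_force(),manip.get_torque(),manip.get_q(),manip.get_t())
```

```text
False [0.47166082 0.00140347 0.06199844] [-0.03651601  0.20728151  0.61003972]
13.718669287183083 59.99608397483826 [-1.0526769   4.23879725  1.8943302 ] [0.95498315 0.28084961 0.03983799] [-0.42162121  0.39085905  0.38726984  2.13787695 -0.24048719  0.65355877
  1.84481479] 7.25
```

Run:
```python
from h import *
q=np.array(manip.get_q())
def yawt():
    y=R.from_quat(manip.get_tcp_rot()).as_matrix()[:,1]; return np.arctan2(y[1],y[0])
y0=yawt()
for d in (0.1,0.3,0.5,0.7,0.85,1.0,1.1,1.2):
    t=q.copy(); t[6]-=d; manip.set_joints(t)
    print(d,round(yawt()-y0,3),np.round(manip.get_torque(),3),np.round(manip.get_contact_force(),1),round(manip.get_t(),2))
    if yawt()<y0-.02: break
p=imaging.capture("wrist"); cv2.imwrite("pics/w2.png",p["frame"])
```

```text
0.1 -0.097 [0.646 0.167 0.195] [-0.9  2.6  1.8] 7.5
```

View pics/w2.png

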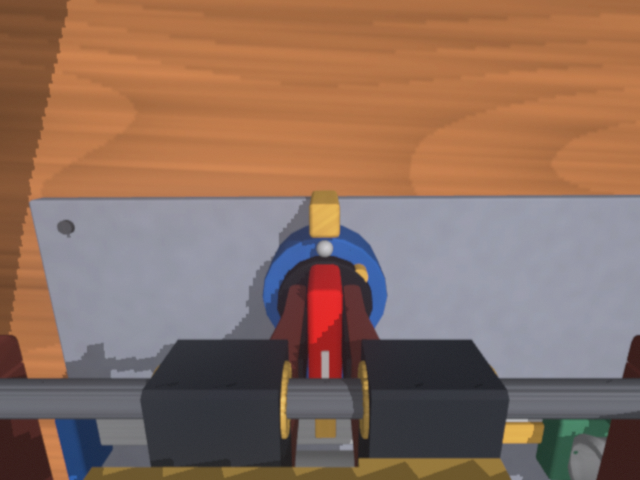

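q7 increases anticlockwise and has too little range left here, so I'll regrasp with the half-turned tool.

Run:
```python
from h import *
def yawt():
    y=R.from_quat(manip.get_tcp_rot()).as_matrix()[:,1]; return np.arctan2(y[1],y[0])
P=np.array(manip.get_tool_pos()); a=yawt()
manip.grip(0.65)
manip.movel([P[0],P[1],0.14],rate=0.15)
Q=down(a+np.pi); print(a,inverse_kinematics([P[0],P[1],0.14],Q))
manip.move_pose([P[0],P[1],0.14],Q)
print(manip.movel([0.4712,0.0014,0.0615],rate=0.1,f_stop=15))
manip.grip(0.0,60)
q=np.array(manip.get_q()); y0=yawt()
print(q,manip.get_gripper_width()*88,manip.get_torque(),manip.get_t())
for d in (0.2,0.5,0.7,0.85,1.0,1.1,1.2,1.27):
    t=q.copy(); t[6]+=d; manip.set_joints(t)
    print(d,round((yawt()-y0)%(2*np.pi),3),np.round(manip.get_torque(),3),np.round(manip.get_contact_force(),1),round(manip.get_t(),2))
p=imaging.capture("wrist"); cv2.imwrite("pics/w3.png",p["frame"])
```

```text
1.6168571722582945 [-0.98670004  0.43355986  1.13588825  2.09949463 -0.50188652  0.91401119
 -1.09049504]
False
[-0.83680228  0.54845803  0.9622618   2.16004398 -0.66798295  0.76516174
 -0.95690268] 13.605947720885116 [1.10063778 0.33700188 0.16014529] 13.0667
0.2 0.195 [-0.11   0.143 -0.009] [-0.1  0.   0.7] 13.38
0.5 0.493 [-1.107 -0.342  0.075] [ 1.1 -3.6 -2.1] 13.77
0.7 0.693 [-1.413 -0.725 -0.328] [ 1.9 -5.4 -4.8] 14.07
0.85 0.844 [-1.562 -0.935  0.054] [ 5.1 -5.6 -3.9] 14.34
1.0 0.994 [-1.878 -1.15   0.11 ] [  5.2  -8.4 -12.2] 14.61
1.1 1.094 [-1.898 -1.385  0.009] [ 6.7 -7.7 -9.1] 14.86
1.2 1.194 [-1.887 -1.596  0.024] [ 6.8 -8.5 -9.5] 15.11
1.27 1.263 [-1.93  -1.756  0.009] [  8.5  -7.9 -11.2] 15.36
```

View pics/w3.png

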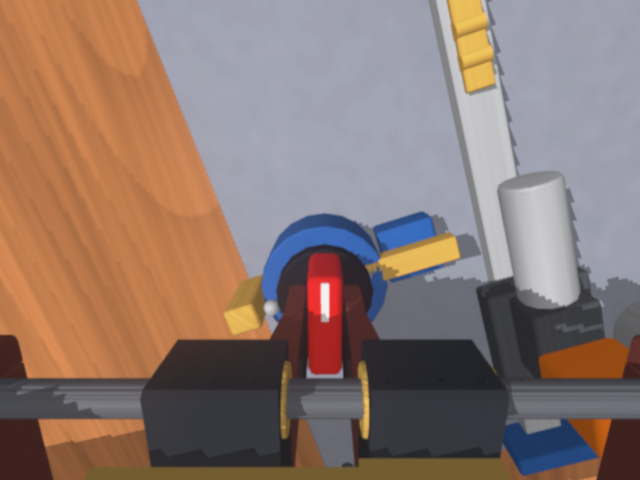

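The torque rose through the detent and fell away past 1.0. The picture shows the brass bolt (415,255) drawn clear of the slide (540,320). Next I release the knob and go to the slide.

Run:
```python
from h import *
yaw=0.052
manip.grip(0.4)
P=np.array(manip.get_tool_pos()); manip.movel([P[0],P[1],0.2],rate=0.15)
Q=down(-np.pi/2+yaw)
manip.move_pose([0.54,-0.03,0.25],Q)
p=imaging.capture("wrist"); cv2.imwrite("pics/w4.png",p["frame"])
print(ray(p,[240,320])[0].round(3))
for n,z in {"lock_knob_grip":.072,"slide_grip":.1,"plunger":.024,"notch":.024,"plug_tip":.058,"coupling_mouth":.058}.items():
    for m in imaging.mark_of(p,n)[:2]: print(n,round(m["score"],2),np.round(m["centre"],1),at_z(p,m["centre"],z).round(4))
print(manip.get_t(),manip.get_q(),inverse_kinematics([.568,.096,.081],Q))
```

```text
[ 0.617 -0.026  0.412]
lock_knob_grip 0.69 [288.8 285.4] [0.471  0.0033 0.072 ]
lock_knob_grip 0.57 [171.1 347.5] [ 0.5846 -0.0481  0.072 ]
slide_grip 0.93 [184.5 350.3] [ 0.5767 -0.0493  0.1   ]
plunger 0.58 [174.8 349.2] [ 0.5765 -0.0532  0.024 ]
notch 0.72 [173.9 198.6] [0.5695 0.0969 0.024 ]
plug_tip 0.56 [179.3 253. ] [0.5714 0.0366 0.058 ]
coupling_mouth 0.56 [181.  131.8] [0.5641 0.1473 0.058 ]
18.4333 [-0.94189865  0.47712479  1.27102841  1.81617022 -0.48712319  1.216151
 -1.04219525] [-0.94747013  0.71803535  1.02569693  1.90028015 -0.75136421  0.96860944
 -1.08667272]
```

View pics/w4.png

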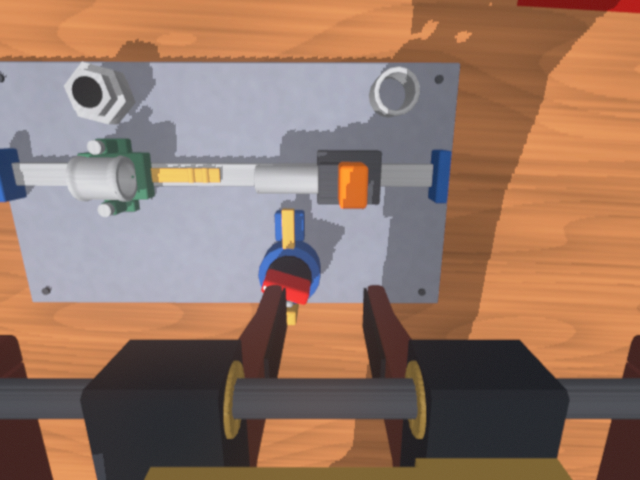

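The knob stands at about 1.26 (red bar at 288,285) and the bolt is back. The orange grip is at (353,185), with both loose fittings clear of it. Now I grip it and push up to just short of the bump.

Run:
```python
from h import *
yaw=0.05; Q=down(-np.pi/2+yaw); g=np.array([-np.sin(yaw),np.cos(yaw),0])
manip.grip(0.7)
manip.move_pose([0.5762,-0.050,0.16],Q)
print(manip.movel([0.5762,-0.050,0.083],rate=0.1,f_stop=12))
manip.grip(0.0,45)
P=np.array(manip.get_tool_pos())
print(P,manip.get_gripper_width()*88,manip.get_contact_force(),manip.get_t())
F0=np.array(manip.get_contact_force())
for s in (0.02,0.06,0.1,0.122):
    r=manip.movel(P+g*s,rate=0.08,f_stop=25)
    X=np.array(manip.get_tool_pos())-P
    print(s,r,(X@g).round(4),np.round(np.array(manip.get_contact_force())-F0,1),round(manip.get_t(),2))
    if r: break
np.savez("st.npz",P=P,F0=F0)
for c in("wrist","top"):
  p=imaging.capture(c)
  for n,z in {"slide_grip":.1,"plunger":.024,"notch":.024,"plug_tip":.058,"coupling_mouth":.058}.items():
    for m in imaging.mark_of(p,n)[:1]: print(n,round(m["score"],2),np.round(m["centre"],1),at_z(p,m["centre"],z).round(4))
```

```text
False
[ 0.57625091 -0.05007478  0.08307778] 21.747740356972052 [-0.83799991 -0.27907262  0.98668715] 21.1333
0.02 False 0.0214 [0.3 2.  0.6] 21.53
0.06 False 0.0609 [1.  1.7 0.4] 22.18
0.1 False 0.1009 [0.4 2.1 0.6] 22.83
0.122 False 0.1235 [-0.7  2.1  1.1] 23.26
slide_grip 0.63 [323.  323.5] [0.5703 0.0734 0.1   ]
plunger 0.74 [263.9 321.3] [0.5699 0.075  0.024 ]
plug_tip 0.74 [287.3 161.1] [0.5645 0.1589 0.058 ]
coupling_mouth 0.96 [288.  175.5] [0.5645 0.1513 0.058 ]
plunger 0.67 [256.2 504. ] [ 0.4782 -0.4577  0.024 ]
notch 0.57 [221.1 293.7] [0.5729 0.0684 0.024 ]
coupling_mouth 0.36 [284.1 159.9] [0.4184 0.3979 0.058 ]
```

Run:
```python
from h import *
d=np.load("st.npz");P=d["P"];F0=d["F0"];yaw=0.05; g=np.array([-np.sin(yaw),np.cos(yaw),0])
for s in np.arange(0.126,0.1465,0.0015):
    r=manip.movel(P+g*s,rate=0.015)
    X=np.array(manip.get_tool_pos())-P; F=np.array(manip.get_contact_force())-F0
    print(round(s,4),(X@g).round(4),(F@g).round(1),np.round(F,1),round(manip.get_t(),2))
```

```text
0.126 0.1259 -0.4 [-2.  -0.5 -0.1] 24.27
0.1275 0.1275 -0.2 [-1.1 -0.2 -0.2] 24.52
0.129 0.1292 -0.7 [-1.9 -0.8  0.3] 24.77
0.1305 0.1308 0.9 [-0.5  0.8  0.9] 25.02
0.132 0.1322 0.4 [-1.9  0.3  0.9] 25.27
0.1335 0.1337 -0.6 [-0.9 -0.7  1.2] 25.52
0.135 0.1344 -5.2 [-1.1 -5.3 -0.3] 25.77
0.1365 0.135 -6.8 [-0.1 -6.8 -0.7] 26.02
0.138 0.1353 -9.9 [-0.3 -9.9 -2.2] 26.27
0.1395 0.1381 -5.8 [-0.5 -5.9  0.4] 26.52
0.141 0.1411 -1.3 [-1.7 -1.4  0.4] 26.77
0.1425 0.1437 1.5 [-2.8  1.3  2. ] 27.02
0.144 0.1448 2.1 [-2.7  1.9  2.1] 27.27
0.1455 0.1456 0.3 [-2.   0.2  1.4] 27.52
```

Run:
```python
from h import *
d=np.load("st.npz");P=d["P"];F0=d["F0"];yaw=0.05; g=np.array([-np.sin(yaw),np.cos(yaw),0])
for s in (0.1465,0.1472):
    manip.movel(P+g*s,rate=0.015); manip.sleep(0.3)
    X=np.array(manip.get_tool_pos())-P; F=np.array(manip.get_contact_force())-F0
    print(s,(X@g).round(4),np.round(F,1),manip.get_gripper_width()*88,manip.get_finger_force(),manip.get_t())
p=imaging.capture("wrist"); a=p["frame"]; b=imaging.capture("scene")["frame"][200:340,250:470]
for n,z in {"slide_grip":.1,"plunger":.024,"notch":.024,"coupling_mouth":.058}.items():
    for m in imaging.mark_of(p,n)[:1]: print(n,round(m["score"],2),at_z(p,m["centre"],z).round(4))
cv2.imwrite("pics/w5.png",a); cv2.imwrite("pics/s5.png",cv2.resize(b,None,fx=3,fy=3))
```

```text
0.1465 0.1464 [-1.7 -1.4  0.9] 21.499497848462926 45.000600814819336 28.075
0.1472 0.1472 [-3.  -1.4  1.8] 21.83460025264035 45.0004506111145 28.625
slide_grip 0.78 [0.5691 0.0967 0.1   ]
plunger 0.84 [0.5686 0.098  0.024 ]
coupling_mouth 0.63 [0.5663 0.1509 0.058 ]
```

View pics/w5.png

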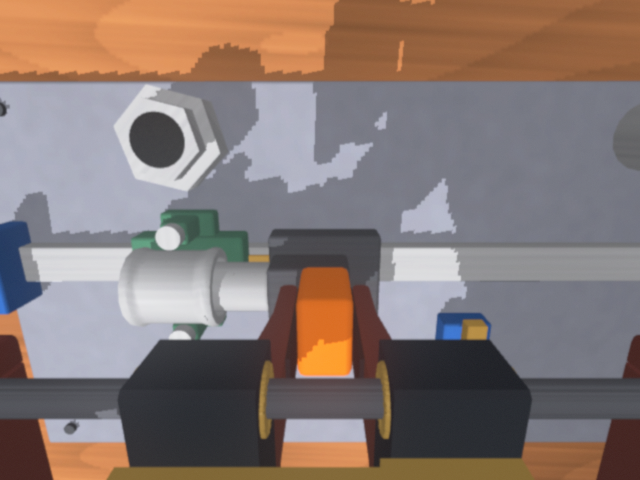

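View pics/s5.png

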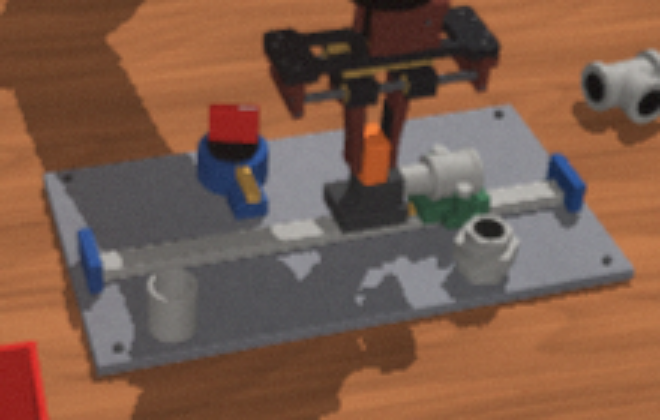

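The plug is inside the coupling (mouth near 225,285 in the wrist view), the orange grip is held at (325,320), and the force profile shows one bump passed and the ball dropped in. The loose fittings haven't moved, so I'm handing in.

```bash
python3 -c "
from h import *
print(workorder.job_done())"
```

```text
the job is handed in; nothing more can be done
None
```

The job is handed in: the knob is turned past its detent to about 1.26 rad, the plug is in the coupling, and the slide is still gripped and resting at the notch, as judged from the push force and camera views.

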